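Fit the moisture filter to the airbrush compressor

TASK

Fit the tall clear moisture filter from the wooden stand to the airbrush compressor. With the air lever still shut, push the filter's stem straight down into the brass push-fit port, past the grip of the seal, until it bottoms and holds the check valve inside fully open; feel for the bottom and do not force it, the valve's seat cracks easily. Then let go and swing the air lever fully open, leaving the short brass silencer in its hole and the bauble and the white paint jar where they stand.

Things in the scene. Friction and masses are not known exactly. Their poses are not given: they have to be found in the camera images.
- filter: Tall moisture filter, loose, about 90 g (63 to 126 g), standing upright in one of the stand's two holes. Round, its z up along its axis. Origin: tip of the stem. Steel stem 16 mm across, z 0 to 50 mm, tip chamfered to 12.4 mm; collar 30 mm across, z 50 to 60; clear barrel 27.6 mm across to hold it by, z 60 to 100; cap 30 mm across to z 110; nipple 9 mm across to z 120.
- compressor: Desktop airbrush compressor, fixed, 130 x 240 mm (x by y), origin at the centre of its underside, z up. Flat deck 58 mm up. On it along y a bar 24 mm wide, 22 high, with the shut-off valve at y = -70 mm, a gauge (up to 60 mm above the deck, 36 mm wide) at y = +4 and the brass port at x = 0, y = +75 mm, 33 mm across (hex foot 40 mm), rising 50 mm above the deck.
- port_mouth (a point): Centre of the port's open mouth, 108 mm above the table; the bore runs straight down. Lead-in cone 24 mm wide narrowing to an 18 mm bore 5 mm down. Sprung seal segments (13 mm gap) grip the stem from 12 to 24 mm down and first resist with about 7 to 14 N, then 4 to 8 N of drag; they hold the stem when let go. The check valve waits unseen 25 to 37 mm down and moves 4 mm to a hard stop. A push of 15 to 20 N is enough; more than about 25 N cracks the seat.
- check_valve (a joint): Travel (m) of the sprung check valve at the bottom of the port: 0 shut, 0.004 fully open against its hard stop; the stem pushes it down with 1 to 2.3 N. It does not tell how deep in the port the valve sits.
- air_lever (a joint): Angle (rad) of the shut-off lever: 0 shut (lever across the bar, pointing to the compressor's -x side), pi/2 fully open (along the bar, pointing to -y), turning counter-clockwise seen from above; stops at both ends. Stays where it is left; needs about 0.12 N m. Starts at 0 to 0.2.
- valve_pivot (a point): Point on the lever's vertical turning axis at the lever's mid-height, 101 mm above the table (43 mm above the deck; the bar below it tops out 22 mm above the deck, the valve neck 34 mm, 26 mm across).
- lever_tip (a point): End of the lever, 60 mm from valve_pivot, at mid-height; the last 31 mm inboard of it is a rubber grip 13.5 mm wide and 10 mm high, centred on the lever's line, ending 5 mm beyond this point.
- stand: Drilled wooden block, fixed, 160 x 56 x 54 mm (x, y, z), origin at the centre of its underside. Two 20 mm through holes at x = -42 and +42 mm; the parts' collars rest on its top, so their stems hang loosely in the holes with the tip 4 mm above the table.
- silencer: Short brass silencer, loose, about 70 g, standing in the other hole. Same stem and 30 mm collar, with a brass dome 25 mm across; origin at the tip of the stem, top at z = 81 mm. Must stay in its hole.
- bauble: Painted bauble on its foot, loose, 72 mm across, 100 mm tall, origin under its centre on the table. Bystander.
- jar: White paint jar, loose, 52 mm across, 64 mm tall, origin under its centre on the table. Bystander.
Things that resemble listed ones, but are neither listed nor needed, are in the scene too. What is shaped like the silencer but turquoise is not meant.

How it is judged:
By the outcome, as a careful person would: the job done as asked, in the order asked, and still so for the second after the job is handed in, with the robot touching nothing.
It also fails if it takes over 64 s, if anything falls off the work surface, if the arm or the gripper's body presses on something with over 40 N, if the wrist force passes 120 N, or if a joint passes its speed limit or range.

ROBOT

A 6-joint arm with a two-finger parallel gripper is mounted at the origin on a cart in front of the work surface, level with it; the furniture and walls round the work are solid. World frame = base frame: x ahead of the robot, y to its left, z up, the work surface at z = 0. Lengths are in m, angles in rad, forces in N, time in s.
With the tool pointing down it reaches from about 0.375 to 0.825 m from the base axis. Payload 5.5 kg.
Tool frame: the origin (TCP) lies midway between the tips of the shut fingers; the grasp point (between the pads) lies bot.grip_depth behind it (bot.grip_depth is the distance from the TCP to the grasp point, in m); z points along the fingers, y is the line along which they close (so a half turn about z gives the same grasp; the last joint's range is limited). The gripper opens to 85 mm and grips with 20 to 120 N. Pads are 22 mm wide; open, the fingers measure 114 mm over their backs; the gripper's body (76 mm by 85 mm) begins 54 mm behind the grasp point. The pads swing forward as they close: fully open they stand 13 mm farther back than shut.
Start: joints at [-1.114, 0.314, -0.047, 1.21, 0, 1.571], TCP at [0.265, -0.538, 0.231] pointing down, gripper open.
Joint ranges: [-2.67, 2.67], [-0.69, 1.73], [-1.03, 1.25], [-2.08, 2.16], [-1.42, 1.45], [-3.14, 3.14]. Speed limits (rad/s): [2.39, 2.39, 3.01, 3.14, 3.14, 3.14].

INTERFACE

Orientations are given as a unit quaternion [x, y, z, w].
In Python, from cell import bot gives the robot as it stands.
- The arm moves only by the shell command python3 -m crank 'ROWS' [FORCE]. ROWS is JSON, a list of rows, each an object with "grip": the finger opening in mm, from 0 to 85.4; "xyz": the shift along the tool's x, y, z in mm, a list of three; "turn": the turn about the tool's z in rad. A call has 1 to 12 rows; each row shifts and turns the commanded pose from where the row before left it, along the tool's axes as they then stand; what a row does not reach is not made up. A row lasts 1/12 s, in which the tool goes at most 41.7 mm and 7.16 degrees, less where a joint would pass 70% of its speed; a pose out of reach is approached as far as the arm can. A call is refused whole if a number of a shift passes 41.7 or a number of a turn 0.125, either way. A call with a gripper value outside its range is refused whole. The fingers move at their own pace and stop on an object; FORCE is the grip in N (left out, the last holds). Time passes only in rows, so rows that do not move let the fingers close. It gives the time, the measured TCP pose, the force, the opening and the grip force at its end, in the units of the state.
- bot.read_state(): the state, without advancing time (a new reading comes with each control period).
- bot.grab_frame(name): name is "scene" or "side" or "wrist"; returns a dict with "pixels" (384x512x3 uint8, red, green, blue), "z_map" (384x512 float32, m along the optical axis (not along the pixel's ray), 0 where there is no reading), "mtx" (3x3 intrinsics, pixels), "camera_from_world" (4x4, takes a point from world to camera coordinates). Camera axes: x right, y up, looking along -z (the intrinsics and any distortion apply to the point x, -y, -z); pixel columns grow to the right and rows downward; lengths in m; the calibration is good to about 2 mm. A picture is of the moment at which its call begins.
- bot.finish_job(): hands the job in; it is judged then, once.
The state is a dict: "t": time; "joint_pos": joint angles; "joint_vel": joint speeds; "joint_torque": joint torques, N m; "eef_pos": TCP position; "ee_rot": TCP orientation; "contact_force": force on the tool from outside, world axes, zero at the start; "wrist_torque": the same for the moment, N m; "finger_gap": finger opening in m; "grip_force": force on a finger pad.
Only numpy, scipy, OpenCV 4.12 (cv2) and the standard library are available. Lean on these libraries where they do the work, as an engineer would, in place of code of your own. Each camera call takes 0.05 s, during which the arm holds its last target. There are 200 camera calls.

## Working session

There is one attempt and no reset: what is moved stays moved. The work goes in short steps, Python scripts to look and compute and a shell command to move; the robot and the scene stay as the last step left them, time stands still between calls to the robot, and variables do not carry over. Pictures are saved under pics/ and viewed, at most 10 in all, crops included, and the job is handed in when it is done.

```bash
mkdir -p pics; ls
cat > h.py <<'E'
import numpy as np, cv2
from cell import bot
def grab(n):
    f=bot.grab_frame(n); return f
def pts(f):
    "world points per pixel from depth"
    z=f["z_map"]; K=f["mtx"]; h,w=z.shape
    u,v=np.meshgrid(np.arange(w),np.arange(h))
    c=np.stack([(u-K[0,2])/K[0,0]*z,-(v-K[1,2])/K[1,1]*z,-z,np.ones_like(z)],-1)
    p=c@np.linalg.inv(f["camera_from_world"]).T
    p=p[...,:3]; p[z==0]=np.nan; return p
def save(f,n,s=1):
    cv2.imwrite("pics/"+n,cv2.cvtColor(f["pixels"],cv2.COLOR_RGB2BGR))
E
python3 - <<'E'
from h import *
s=bot.read_state(); print(s, bot.grip_depth)
for n in ["scene","side"]:
    f=grab(n); save(f,n+"0.png"); np.savez(n+"0.npz",**f)
    print(n,f["mtx"].round(1).tolist(),np.linalg.inv(f["camera_from_world"]).round(3).tolist())
E
```

```text
pics
{'t': 0.0, 'joint_pos': array([-1.11397114e+00,  3.14208343e-01, -4.80787969e-02,  1.21017336e+00,
        1.88352783e-05,  1.57077466e+00]), 'joint_vel': array([-1.69158211e-04, -1.34982258e-04, -5.18609670e-04,  5.22777735e-04,
        7.42061565e-05,  3.96948019e-04]), 'joint_torque': array([-7.73158331e-05, -5.39596438e+01,  3.39745545e+01,  1.94872753e-02,
        3.11848462e-04,  6.46724168e-07]), 'eef_pos': array([ 0.26441653, -0.53796365,  0.23044527]), 'ee_rot': array([ 9.74024273e-01,  2.26442098e-01, -1.79229143e-04, -8.12610334e-04]), 'contact_force': array([-0.19863274,  0.3018352 , -1.53659625]), 'wrist_torque': array([-0.00346364,  0.00572999,  0.04212523]), 'grip_force': 0.0, 'finger_gap': 0.08571552577895168} 0.0187
scene [[432.7, 0.0, 257.3], [0.0, 432.7, 187.5], [0.0, 0.0, 1.0]] [[-0.897, 0.292, -0.333, 0.198], [-0.442, -0.554, 0.706, 0.615], [0.021, 0.78, 0.625, 0.687], [0.0, 0.0, 0.0, 1.0]]
side [[389.3, 0.0, 250.6], [0.0, 389.3, 191.5], [0.0, 0.0, 1.0]] [[0.992, 0.068, -0.104, 0.42], [-0.124, 0.595, -0.794, -0.911], [0.007, 0.801, 0.599, 0.731], [0.0, 0.0, 0.0, 1.0]]
```

View pics/scene0.png

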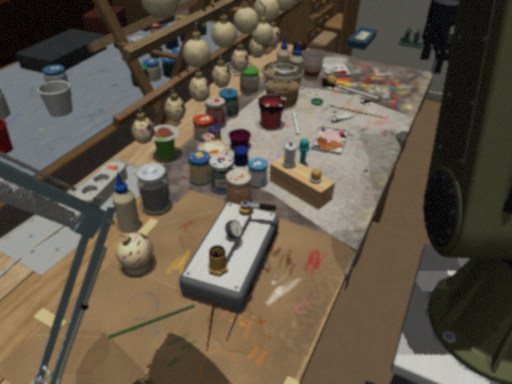

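View pics/side0.png

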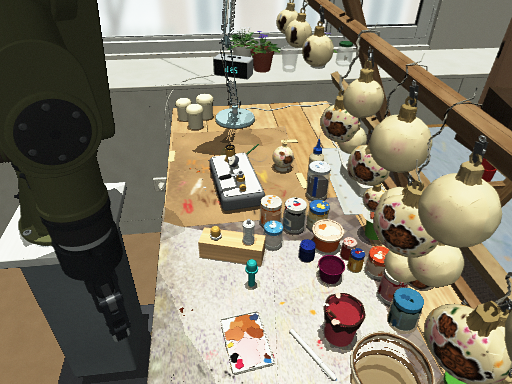

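Scene view: port at about (218,258), gauge (235,228), lever (262,207), filter in the stand at (290,152), silencer at (316,175), and a turquoise decoy at (304,150). The side view shows the stand at (232,246), filter at (248,232), silencer at (216,234), and the compressor at (237,180).

Run:
```python
from h import *
for n,reg in [("scene",(170,190,295,320)),("side",(200,145,275,220))]:
    f=dict(np.load(n+"0.npz")); p=pts(f); x0,y0,x1,y1=reg
    q=p[y0:y1,x0:x1]; 
    def show(nm,m,q=q):
        a=q[m]; 
        if len(a)<4: print(n,nm,len(a)); return
        r=cv2.minAreaRect((a[:,:2]*1000).astype(np.float32))
        print(n,nm,len(a),"med",np.median(a,0).round(4),"rect",np.round(r[0],1),np.round(r[1],1),round(r[2],1))
    Z=q[...,2]
    print(n,np.nanmin(q.reshape(-1,3),0).round(3),np.nanmax(q.reshape(-1,3),0).round(3))
    m=((abs(Z-.058)<.005)).astype(np.uint8); nn,l,st,_=cv2.connectedComponentsWithStats(m)
    show("deck",l==1+np.argmax(st[1:,4]))
    for lo,hi in [(.09,.102),(.097,.107),(.102,.112),(.109,.125)]:
        m=((Z>lo)&(Z<hi)).astype(np.uint8); nn,l,st,c=cv2.connectedComponentsWithStats(m)
        for i in range(1,nn):
            if st[i,4]>12: print(lo,hi,"px",(c[i]+[x0,y0]).round(0),end=' ');show("",l==i)
for n,reg in [("scene",(265,130,340,210)),("side",(190,210,275,270))]:
    f=dict(np.load(n+"0.npz")); p=pts(f); x0,y0,x1,y1=reg; q=p[y0:y1,x0:x1]; Z=q[...,2]
    for lo,hi in [(.049,.058),(.06,.07),(.07,.085),(.08,.09),(.085,.11),(.11,.128)]:
        m=((Z>lo)&(Z<hi)).astype(np.uint8); nn,l,st,c=cv2.connectedComponentsWithStats(m)
        for i in range(1,nn):
            if st[i,4]>8:
                a=q[l==i]; r=cv2.minAreaRect((a[:,:2]*1000).astype(np.float32)); print(n,lo,hi,st[i,4],(c[i]+[x0,y0]).round(0),np.median(a,0).round(4),np.round(r[0],1),np.round(r[1],1),round(r[2],1))
    cv2.imwrite(f"pics/{n}_st.png",cv2.resize(cv2.cvtColor(f["pixels"],cv2.COLOR_RGB2BGR)[130:310,165:345] if n=="scene" else cv2.cvtColor(f["pixels"],cv2.COLOR_RGB2BGR)[140:275,185:320],(600,600),interpolation=cv2.INTER_CUBIC))
a=cv2.imread("pics/scene_st.png");b=cv2.imread("pics/side_st.png"); cv2.imwrite("pics/crop.png",cv2.resize(np.hstack([a,b]),(800,400)))
```

```text
scene [ 0.332 -0.184 -0.005] [0.752 0.26  0.116]
scene deck 3668 med [0.4819 0.1081 0.0574] rect [499.6  86.8] [123.  228.9] 7.1
0.09 0.102 px [251. 208.] scene  108 med [0.4999 0.0158 0.0978] rect [482.9  12.6] [76.  18.7] 15.4
0.09 0.102 px [235. 232.] scene  100 med [0.4877 0.0941 0.0969] rect [489.   90.7] [37.2 18.3] 66.9
0.09 0.102 px [217. 252.] scene  43 med [0.4958 0.1513 0.0962] rect [493.7 152.9] [18.4  7.8] 20.0
0.09 0.102 px [217. 259.] scene  81 med [0.4826 0.1698 0.0963] rect [486.2 165.6] [29.7 15.6] 37.7
0.097 0.107 px [259. 206.] scene  186 med [0.4777 0.0089 0.103 ] rect [481.8   7. ] [73.3 18.4] 19.5
0.097 0.107 px [233. 230.] scene  104 med [0.4917 0.0966 0.1022] rect [497.9  89.2] [23.5 35.1] 5.0
0.097 0.107 px [217. 253.] scene  153 med [0.4904 0.1597 0.103 ] rect [490.5 160.4] [27.8 30.3] 73.1
0.102 0.112 px [246. 203.] scene  55 med [0.5062 0.016  0.1048] rect [505.6  14.1] [22.9 16.3] 49.4
0.102 0.112 px [267. 206.] scene  86 med [0.4636 0.0037 0.1046] rect [464.9   3.5] [39.2 13.5] 16.0
0.102 0.112 px [232. 227.] scene  112 med [0.4956 0.0943 0.1071] rect [
[... 3736 characters left out ...]
5 48 [248. 237.] [ 0.5036 -0.2271  0.0773] [ 503.5 -225.2] [12.3 24.8] 77.1
side 0.07 0.085 79 [251. 263.] [ 0.5006 -0.3122  0.0776] [ 500.6 -310.6] [19.9 22.7] 82.6
side 0.08 0.09 41 [215. 229.] [ 0.4258 -0.1936  0.0831] [ 426.  -193.1] [18.4 18.4] 33.1
side 0.08 0.09 37 [248. 235.] [ 0.5037 -0.2273  0.0855] [ 503.9 -225.5] [10.5 24.3] 82.4
side 0.08 0.09 16 [251. 261.] [ 0.5007 -0.3077  0.081 ] [ 501.5 -308.2] [ 8.8 13.6] 21.3
side 0.085 0.11 86 [248. 231.] [ 0.5036 -0.2271  0.0971] [ 502.9 -224.2] [13.6 29.2] 73.4
side 0.085 0.11 9 [215. 228.] [ 0.426  -0.1936  0.0853] [ 427.  -191.2] [ 8.8 12.5] 9.5
side 0.11 0.128 85 [248. 223.] [ 0.5046 -0.2188  0.1137] [ 505.1 -217.6] [26.5 26.1] 30.8
```

View pics/crop.png

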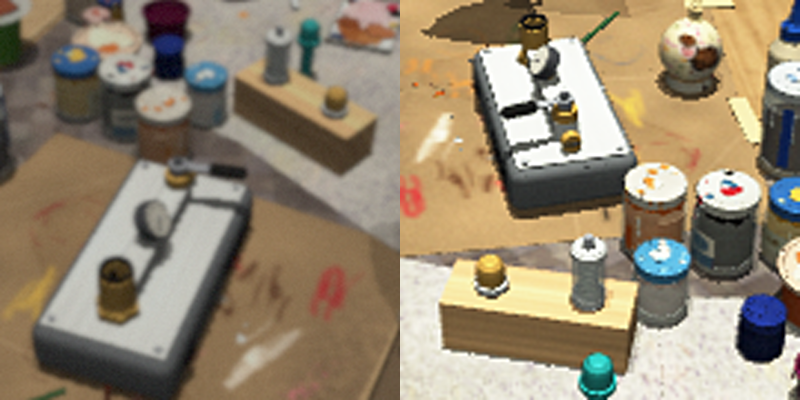

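The crops confirm the layout. The measured positions agree with the given geometry:
- **Compressor:** yaw about 7°, centre (0.500, 0.084), port (0.4915, 0.158, 0.107).
- **Valve:** pivot about (0.5085, 0.0145), with the lever pointing about 197°.
- **Filter:** axis about (0.505, -0.2155), with the stand axis at -17°.

I'll turn so the fingers close across the stand, then travel.

```bash
python3 -m crank '[{"grip":60,"xyz":[0,0,0],"turn":0.108},{"grip":60,"xyz":[0,0,0],"turn":0.108},{"grip":60,"xyz":[0,0,0],"turn":0.108},{"grip":60,"xyz":[0,0,0],"turn":0.108},{"grip":60,"xyz":[0,0,0],"turn":0.108},{"grip":60,"xyz":[0,0,0],"turn":0.108},{"grip":60,"xyz":[0,0,0],"turn":0.106}]' 60
python3 -m crank '[{"grip":60,"xyz":[11.3,-31.5,0],"turn":0},{"grip":60,"xyz":[11.3,-31.5,0],"turn":0},{"grip":60,"xyz":[11.3,-31.5,0],"turn":0},{"grip":60,"xyz":[11.3,-31.5,0],"turn":0},{"grip":60,"xyz":[11.3,-31.5,0],"turn":0},{"grip":60,"xyz":[11.3,-31.5,0],"turn":0},{"grip":60,"xyz":[11.3,-31.5,0],"turn":0},{"grip":60,"xyz":[11.3,-31.5,0],"turn":0},{"grip":60,"xyz":[11.3,-31.5,0],"turn":0},{"grip":60,"xyz":[11.3,-31.5,0],"turn":0},{"grip":60,"xyz":[11.3,-31.5,0],"turn":0},{"grip":60,"xyz":[11.3,-31.5,0],"turn":0}]'
cat >> h.py <<'E'
def err(x,y,z=None):
    s=bot.read_state(); from scipy.spatial.transform import Rotation as R
    r=R.from_quat(s["ee_rot"]).as_matrix(); p=s["eef_pos"]*1000
    d=np.array([x,y,p[2] if z is None else z])-p
    print("tcp",p.round(1),"yaw",np.degrees(np.arctan2(r[1,0],r[0,0])).round(1),"tilt",r[:2,2].round(3),"tool delta",(r.T@d).round(1),"F",s["contact_force"].round(1),"q",s["joint_pos"].round(2),"gap",round(s["finger_gap"]*1000,1),"gf",round(s["grip_force"],1),"t",s["t"])
E
python3 - <<'E'
from h import *
err(505,-215,64); f=grab("wrist"); save(f,"w1.png"); np.savez("w1.npz",**f)
E
```

```text
t: 0.68
eef_pos: [0.2645, -0.5382, 0.2308]
ee_rot: [0.989, -0.151, -0.0, -0.0]
contact_force: [0.7, -0.1, -0.3]
finger_gap: 0.0602
grip_force: 0.0
t: 1.68
eef_pos: [0.5055, -0.2152, 0.231]
ee_rot: [0.989, -0.148, -0.0, -0.0]
contact_force: [0.1, -0.6, 0.7]
finger_gap: 0.0605
grip_force: 0.0
tcp [ 505.5 -215.2  231. ] yaw -17.0 tilt [-0.001  0.   ] tool delta [ -0.4  -0.  167. ] F [ 0.1 -0.6  0.7] q [-0.4   0.22 -0.17  1.18 -0.    3.04] gap 60.5 gf 0.0 t 1.6833
```

View pics/w1.png

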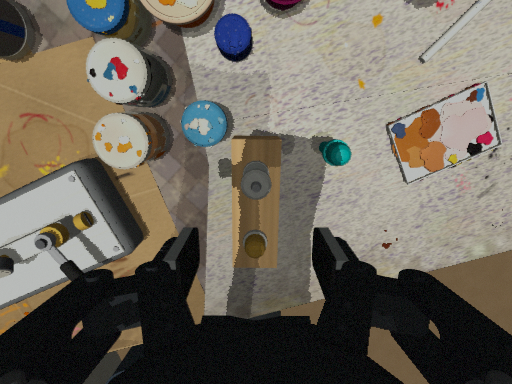

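The wrist view shows the filter at (256,180), the silencer at (255,243), the turquoise decoy at (336,152) and the lever at (72,268). I'll check the filter axis by casting a ray through the cap.

Run:
```python
from h import *
f=dict(np.load("w1.npz")); p=pts(f); K=f["mtx"]; T=np.linalg.inv(f["camera_from_world"])
print("cam",T[:3,3].round(3))
def ray(u,v,z):
    d=T[:3,:3]@np.array([(u-K[0,2])/K[0,0],-(v-K[1,2])/K[1,1],-1]); return (T[:3,3]+d*(z-T[2,3])/d[2]).round(4)
Z=p[...,2]
for nm,lo,hi,(x0,y0,x1,y1) in [("cap",.109,.117,(235,150,280,210)),("nip",.119,.128,(235,150,280,210)),("sil",.07,.09,(235,225,280,265))]:
    m=np.zeros(Z.shape,np.uint8); m[y0:y1,x0:x1]=((Z>lo)&(Z<hi))[y0:y1,x0:x1]
    c=max(cv2.findContours(m,0,1)[0],key=cv2.contourArea); (u,v),r=cv2.minEnclosingCircle(c)
    print(nm,u,v,r,m.sum(),np.nanmedian(Z[m>0]).round(4),ray(u,v,{"cap":.114,"nip":.124,"sil":.075}[nm]),"diam mm",r*2000*(T[2,3]-.114)/K[0,0])
```

```text
cam [ 0.569 -0.236  0.375]
cap 255.75 184.0 15.461746215820312 643 0.1146 [ 0.507  -0.2171  0.114 ] diam mm 28.405043468619876
nip 255.5 186.5 5.522780418395996 83 0.1245 [ 0.5072 -0.2169  0.124 ] diam mm 10.145996167733506
sil 254.375 246.875 11.131418228149414 370 0.0827 [ 0.4263 -0.1909  0.075 ] diam mm 20.44972244560907
```

```bash
python3 -m crank '[{"grip":60,"xyz":[1.1,0.8,20],"turn":0},{"grip":60,"xyz":[0,0,20],"turn":0},{"grip":60,"xyz":[0,0,20],"turn":0},{"grip":60,"xyz":[0,0,20],"turn":0},{"grip":60,"xyz":[0,0,20],"turn":0},{"grip":60,"xyz":[0,0,20],"turn":0},{"grip":60,"xyz":[0,0,20],"turn":0},{"grip":60,"xyz":[0,0,20],"turn":0},{"grip":60,"xyz":[0,0,7],"turn":0},{"grip":60,"xyz":[0,0,0],"turn":0}]'
python3 -m crank '[{"grip":20,"xyz":[0,0,0],"turn":0},{"grip":20,"xyz":[0,0,0],"turn":0},{"grip":20,"xyz":[0,0,0],"turn":0},{"grip":20,"xyz":[0,0,0],"turn":0},{"grip":20,"xyz":[0,0,0],"turn":0},{"grip":20,"xyz":[0,0,0],"turn":0},{"grip":20,"xyz":[0,0,0],"turn":0},{"grip":20,"xyz":[0,0,0],"turn":0}]' 60
```

```text
t: 2.57
eef_pos: [0.5039, -0.2172, 0.0622]
ee_rot: [0.989, -0.148, -0.002, -0.001]
contact_force: [-0.9, -0.3, 0.2]
finger_gap: 0.0598
grip_force: 0.0
t: 3.23
eef_pos: [0.507, -0.2181, 0.0658]
ee_rot: [0.989, -0.148, 0.001, 0.0]
contact_force: [0.3, 2.1, 5.9]
finger_gap: 0.0261
grip_force: 58.7
```

```bash
python3 -m crank '[{"grip":20,"xyz":[0,0,-4],"turn":0},{"grip":20,"xyz":[0,0,-8],"turn":0},{"grip":20,"xyz":[0,0,-14],"turn":0},{"grip":20,"xyz":[0,0,-16],"turn":0},{"grip":20,"xyz":[0,0,-16],"turn":0},{"grip":20,"xyz":[0,0,-16],"turn":0},{"grip":20,"xyz":[0,0,-16],"turn":0},{"grip":20,"xyz":[0,0,-16],"turn":0},{"grip":20,"xyz":[0,0,-14],"turn":0},{"grip":20,"xyz":[0,0,-12],"turn":0},{"grip":20,"xyz":[0,0,-6],"turn":0},{"grip":20,"xyz":[0,0,0],"turn":0}]'
python3 - <<'E'
from h import *
err(491.5,158); f=grab("side"); save(f,"s2.png"); np.savez("s2.npz",**f)
im=cv2.imread("pics/s2.png")[100:280,170:350]; cv2.imwrite("pics/s2c.png",cv2.resize(im,(540,540),interpolation=cv2.INTER_CUBIC))
E
```

```text
t: 4.23
eef_pos: [0.5066, -0.2184, 0.2043]
ee_rot: [0.989, -0.148, 0.001, 0.001]
contact_force: [0.4, -1.2, -1.1]
finger_gap: 0.0265
grip_force: 59.2
tcp [ 506.6 -218.4  204.3] yaw -17.0 tilt [ 0.002 -0.002] tool delta [-124.7 -355.5   -0.6] F [ 0.4 -1.2 -1.1] q [-0.41  0.23 -0.22  1.12 -0.    3.03] gap 26.5 gf 59.2 t 4.2333
```

View pics/s2c.png

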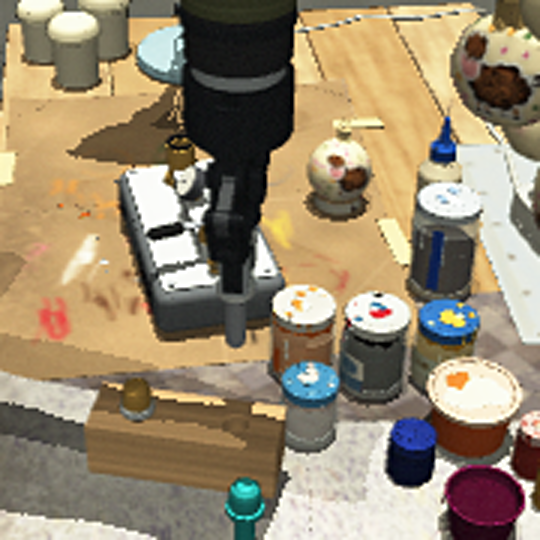

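The filter hangs upright in the grip, and the silencer is still in its hole at (137,395) in the crop. Next I turn and carry it to the port.

```bash
python3 -m crank '[{"grip":20,"xyz":[0,0,0],"turn":-0.124},{"grip":20,"xyz":[0,0,0],"turn":-0.124},{"grip":20,"xyz":[0,0,0],"turn":-0.124},{"grip":20,"xyz":[0,0,0],"turn":-0.124},{"grip":20,"xyz":[0,0,0],"turn":-0.124},{"grip":20,"xyz":[0,0,0],"turn":-0.124},{"grip":20,"xyz":[0,0,0],"turn":-0.124},{"grip":20,"xyz":[0,0,0],"turn":-0.124}]'
python3 -m crank '[{"grip":20,"xyz":[0,0,0],"turn":-0.124},{"grip":20,"xyz":[0,0,0],"turn":-0.124},{"grip":20,"xyz":[0,0,0],"turn":-0.124},{"grip":20,"xyz":[0,0,0],"turn":-0.124},{"grip":20,"xyz":[0,0,0],"turn":-0.124},{"grip":20,"xyz":[0,0,0],"turn":-0.124},{"grip":20,"xyz":[0,0,0],"turn":-0.124},{"grip":20,"xyz":[0,0,0],"turn":-0.122}]'
python3 -m crank '[{"grip":20,"xyz":[20,2.6,0],"turn":0},{"grip":20,"xyz":[33,2.6,0],"turn":0},{"grip":20,"xyz":[35,2.6,0],"turn":0},{"grip":20,"xyz":[35,2.6,0],"turn":0},{"grip":20,"xyz":[35,2.6,0],"turn":0},{"grip":20,"xyz":[35,2.6,0],"turn":0},{"grip":20,"xyz":[35,2.6,0],"turn":0},{"grip":20,"xyz":[35,2.6,0],"turn":0},{"grip":20,"xyz":[35,2.6,0],"turn":0},{"grip":20,"xyz":[35,2.6,0],"turn":0},{"grip":20,"xyz":[28,2.6,0],"turn":0},{"grip":20,"xyz":[14.4,2.3,0],"turn":0}]'
python3 -m crank '[{"grip":20,"xyz":[0,0,0],"turn":0},{"grip":20,"xyz":[0,0,0],"turn":0}]'
python3 - <<'E'
from h import *
err(491.5,158)
ims=[]
for n in ["scene","side"]:
    f=grab(n); p=pts(f); np.savez(n+"3.npz",**f); save(f,n+"3.png")
    K=f["mtx"]; c=f["camera_from_world"]@np.array([.4915,.158,.13,1]); u=int(K[0,2]+K[0,0]*c[0]/-c[2]); v=int(K[1,2]-K[1,1]*c[1]/-c[2]); print(n,u,v)
    q=p[v-30:v+40,u-25:u+25].reshape(-1,3); q=q[np.hypot(q[:,0]-.4915,q[:,1]-.158)<.03]
    for lo in np.arange(.1,.2,.008):
        a=q[(q[:,2]>=lo)&(q[:,2]<lo+.008)]
        if len(a)>5: print(round(lo,3),len(a),np.median(a,0).round(4),a.min(0).round(3),a.max(0).round(3))
    ims.append(cv2.resize(cv2.imread(f"pics/{n}3.png")[v-45:v+45,u-45:u+45],(400,400),interpolation=cv2.INTER_CUBIC))
cv2.imwrite("pics/c3.png",np.hstack(ims))
E
```

```text
t: 4.95
eef_pos: [0.505, -0.2176, 0.2011]
ee_rot: [0.939, 0.343, -0.001, -0.001]
contact_force: [-0.8, -1.1, -0.3]
finger_gap: 0.0266
grip_force: 59.4
t: 5.62
eef_pos: [0.5051, -0.2177, 0.2011]
ee_rot: [0.663, 0.748, -0.0, -0.001]
contact_force: [-0.2, 0.1, -1.3]
finger_gap: 0.0263
grip_force: 59.4
t: 6.62
eef_pos: [0.4927, 0.1615, 0.2013]
ee_rot: [0.665, 0.747, -0.0, -0.001]
contact_force: [0.6, -0.1, -0.7]
finger_gap: 0.0263
grip_force: 59.4
t: 6.78
eef_pos: [0.4931, 0.1588, 0.2013]
ee_rot: [0.665, 0.747, -0.001, -0.0]
contact_force: [0.3, -0.3, -1.1]
finger_gap: 0.0265
grip_force: 59.4
tcp [493.1 158.8 201.3] yaw 96.6 tilt [-0.002 -0.001] tool delta [-0.6 -1.7  0. ] F [ 0.3 -0.3 -1.1] q [ 0.31  0.18 -0.29  1.1  -0.    1.77] gap 26.5 gf 59.4 t 6.7833
scene 216 241
0.1 145 [0.4901 0.1617 0.1047] [0.476 0.143 0.1  ] [0.505 0.174 0.108]
0.108 14 [0.4883 0.1506 0.1085] [0.477 0.147 0.108] [0.504 0.172 0.11 ]
0.14 25 [0.4888 0.1624 0.144 ] [0.484 0.155 0.14 ] [0.497 0.165 0.148]
0.148 30 [0.4881 0.163  0.1522] [0.484 0.156 0.148] [0.496 0.166 0.156]
0.156 31 [0.4878 0.1628 0.1608] [0.48
[... 350 characters left out ...]
98] [0.472 0.16  0.196] [0.507 0.173 0.204]
side 229 140
0.1 46 [0.4913 0.1567 0.1056] [0.476 0.14  0.1  ] [0.505 0.17  0.108]
0.14 10 [0.4927 0.15   0.1462] [0.487 0.147 0.141] [0.499 0.155 0.148]
0.148 10 [0.4916 0.1517 0.152 ] [0.487 0.149 0.148] [0.499 0.154 0.156]
0.156 12 [0.4946 0.1504 0.1592] [0.487 0.146 0.157] [0.499 0.155 0.163]
0.164 12 [0.4932 0.1495 0.1681] [0.487 0.148 0.165] [0.5   0.154 0.171]
0.172 13 [0.4933 0.1504 0.1766] [0.485 0.148 0.172] [0.5   0.163 0.179]
0.18 10 [0.4935 0.1514 0.1831] [0.485 0.145 0.181] [0.5   0.154 0.187]
0.188 17 [0.4904 0.1462 0.1929] [0.479 0.141 0.189] [0.506 0.154 0.196]
0.196 26 [0.492  0.1451 0.2   ] [0.474 0.14  0.196] [0.507 0.157 0.204]
```

View pics/c3.png

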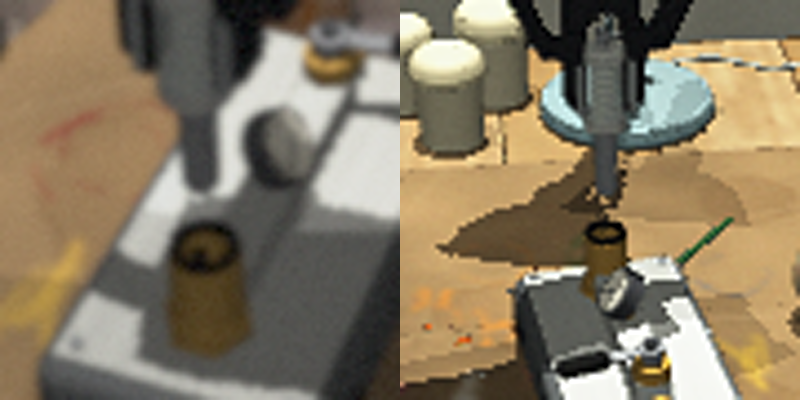

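The stem is over the mouth. In the left panel the stem tip is at (200,188) and the mouth at (208,245). In the right panel they are at (607,198) and (605,235). Comparing stem and port within each view gives about 1 mm in -x. I'll lower it in guarded steps.

```bash
cat > guard.py <<'E'
import sys
from cell import bot
s=bot.read_state(); F=s["contact_force"]
print("z %.1f F %s xy %s gf %.0f gap %.1f"%(s["eef_pos"][2]*1000,F.round(1),(s["eef_pos"][:2]*1000).round(1),s["grip_force"],s["finger_gap"]*1000))
sys.exit(not(F[2]<float(sys.argv[1]) and abs(F[0])<10 and abs(F[1])<10))
E
python3 -m crank '[{"grip":20,"xyz":[0,-1.1,8],"turn":0},{"grip":20,"xyz":[0,0,8],"turn":0},{"grip":20,"xyz":[0,0,7],"turn":0},{"grip":20,"xyz":[0,0,6],"turn":0},{"grip":20,"xyz":[0,0,0],"turn":0}]' >/dev/null && python3 guard.py 5 &&
python3 -m crank '[{"grip":20,"xyz":[0,0,3],"turn":0},{"grip":20,"xyz":[0,0,3],"turn":0},{"grip":20,"xyz":[0,0,0],"turn":0}]' >/dev/null && python3 guard.py 5 &&
python3 -m crank '[{"grip":20,"xyz":[0,0,2],"turn":0},{"grip":20,"xyz":[0,0,2],"turn":0},{"grip":20,"xyz":[0,0,0],"turn":0}]' >/dev/null && python3 guard.py 5 &&
python3 -m crank '[{"grip":20,"xyz":[0,0,2],"turn":0},{"grip":20,"xyz":[0,0,1],"turn":0},{"grip":20,"xyz":[0,0,0],"turn":0}]' >/dev/null && python3 guard.py 5
```

```text
z 171.4 F [ 0.4 -0.2 -1.5] xy [491.6 157.7] gf 59 gap 26.1
z 166.8 F [-0.4  0.1 -0.9] xy [492.6 158.4] gf 59 gap 26.3
z 163.1 F [-0.3  0.2 -0.6] xy [492.7 158.6] gf 59 gap 26.2
z 160.2 F [-1.3  1.6 -1.1] xy [492.6 158.9] gf 60 gap 26.3
```

```bash
python3 -m crank '[{"grip":20,"xyz":[0,0,1],"turn":0},{"grip":20,"xyz":[0,0,1],"turn":0}]' >/dev/null && python3 guard.py 16 &&
python3 -m crank '[{"grip":20,"xyz":[0,0,1],"turn":0},{"grip":20,"xyz":[0,0,1],"turn":0}]' >/dev/null && python3 guard.py 16 &&
python3 -m crank '[{"grip":20,"xyz":[0,0,1],"turn":0},{"grip":20,"xyz":[0,0,1],"turn":0}]' >/dev/null && python3 guard.py 16 &&
python3 -m crank '[{"grip":20,"xyz":[0,0,1],"turn":0},{"grip":20,"xyz":[0,0,1],"turn":0}]' >/dev/null && python3 guard.py 16 &&
python3 -m crank '[{"grip":20,"xyz":[0,0,1],"turn":0},{"grip":20,"xyz":[0,0,1],"turn":0}]' >/dev/null && python3 guard.py 16 &&
python3 -m crank '[{"grip":20,"xyz":[0,0,1],"turn":0},{"grip":20,"xyz":[0,0,1],"turn":0}]' >/dev/null && python3 guard.py 16
```

```text
z 158.4 F [-0.9  2.4  1.7] xy [492.6 158.9] gf 60 gap 26.1
z 156.3 F [-1.7  3.1  1. ] xy [492.6 158.9] gf 60 gap 26.5
z 154.4 F [-1.5  3.4  3.3] xy [492.6 158.8] gf 60 gap 26.6
z 152.5 F [-3.2  3.4  4.6] xy [492.8 158.9] gf 60 gap 26.3
z 150.7 F [-3.4  3.8  8. ] xy [492.8 158.9] gf 60 gap 26.3
z 149.1 F [-5.2  4.2 12.2] xy [492.9 158.9] gf 61 gap 26.3
```

Lateral load is building, so I shift about 1 mm towards -x/+y to relieve it. Then I continue through the seal.

```bash
python3 -m crank '[{"grip":20,"xyz":[0.8,-1,0],"turn":0},{"grip":20,"xyz":[0,0,0],"turn":0}]' >/dev/null && python3 guard.py 17 &&
python3 -m crank '[{"grip":20,"xyz":[0,0,0.7],"turn":0},{"grip":20,"xyz":[0,0,0.7],"turn":0}]' >/dev/null && python3 guard.py 16 &&
python3 -m crank '[{"grip":20,"xyz":[0,0,0.7],"turn":0},{"grip":20,"xyz":[0,0,0.7],"turn":0}]' >/dev/null && python3 guard.py 16
```

```text
z 149.0 F [-1.7  2.2  6.1] xy [492.6 159.2] gf 60 gap 26.2
z 147.7 F [-1.7  2.2  5.5] xy [492.6 159.2] gf 60 gap 26.2
z 146.1 F [-0.9  2.6  5.7] xy [492.5 159.1] gf 60 gap 26.1
```

```bash
python3 -m crank '[{"grip":20,"xyz":[0.6,-0.2,0.6],"turn":0},{"grip":20,"xyz":[0,0,0.6],"turn":0}]' >/dev/null && python3 guard.py 11 &&
python3 -m crank '[{"grip":20,"xyz":[0,0,0.6],"turn":0},{"grip":20,"xyz":[0,0,0.6],"turn":0}]' >/dev/null && python3 guard.py 11 &&
python3 -m crank '[{"grip":20,"xyz":[0,0,0.6],"turn":0},{"grip":20,"xyz":[0,0,0.6],"turn":0}]' >/dev/null && python3 guard.py 11 &&
python3 -m crank '[{"grip":20,"xyz":[0,0,0.6],"turn":0},{"grip":20,"xyz":[0,0,0.6],"turn":0}]' >/dev/null && python3 guard.py 11 &&
python3 -m crank '[{"grip":20,"xyz":[0,0,0.6],"turn":0},{"grip":20,"xyz":[0,0,0.6],"turn":0}]' >/dev/null && python3 guard.py 11 &&
python3 -m crank '[{"grip":20,"xyz":[0,0,0.6],"turn":0},{"grip":20,"xyz":[0,0,0.6],"turn":0}]' >/dev/null && python3 guard.py 11 &&
python3 -m crank '[{"grip":20,"xyz":[0,0,0.6],"turn":0},{"grip":20,"xyz":[0,0,0.6],"turn":0}]' >/dev/null && python3 guard.py 11 &&
python3 -m crank '[{"grip":20,"xyz":[0,0,0.6],"turn":0},{"grip":20,"xyz":[0,0,0.6],"turn":0}]' >/dev/null && python3 guard.py 11
```

```text
z 144.8 F [-0.9  1.7  4.2] xy [492.3 159.5] gf 60 gap 26.7
z 143.7 F [-0.8  1.2  5.9] xy [492.3 159.4] gf 60 gap 26.4
z 142.6 F [-1.3  1.4  7.2] xy [492.4 159.5] gf 60 gap 26.5
z 141.4 F [-1.5  2.3  7.9] xy [492.4 159.5] gf 60 gap 26.7
z 140.3 F [-2.2  1.7  8.1] xy [492.4 159.5] gf 60 gap 26.5
z 139.6 F [-3.9  1.2 17.1] xy [492.4 159.5] gf 61 gap 26.4
```

```bash
python3 -m crank '[{"grip":20,"xyz":[0,-0.4,0],"turn":0},{"grip":20,"xyz":[0,0,0],"turn":0}]' >/dev/null; python3 guard.py 17;
python3 -m crank '[{"grip":20,"xyz":[0,0,0],"turn":0}]' >/dev/null; python3 guard.py 16 && python3 -m crank '[{"grip":20,"xyz":[0,0,0.1],"turn":0},{"grip":20,"xyz":[0,0,0],"turn":0}]' >/dev/null && python3 guard.py 16
```

```text
z 139.7 F [-1.5  1.2 10.8] xy [492.3 159.5] gf 61 gap 26.5
z 139.7 F [-2.8  1.4 10.7] xy [492.3 159.5] gf 61 gap 26.3
z 139.6 F [-1.7  1.7 10.9] xy [492.3 159.5] gf 61 gap 26.2
```

```bash
python3 -m crank '[{"grip":20,"xyz":[0,0,0.2],"turn":0},{"grip":20,"xyz":[0,0,0],"turn":0}]' >/dev/null; python3 guard.py 15 &&
python3 -m crank '[{"grip":20,"xyz":[0,0,0.2],"turn":0},{"grip":20,"xyz":[0,0,0],"turn":0}]' >/dev/null && python3 guard.py 15 &&
python3 -m crank '[{"grip":20,"xyz":[0,0,0.2],"turn":0},{"grip":20,"xyz":[0,0,0],"turn":0}]' >/dev/null && python3 guard.py 15 &&
python3 -m crank '[{"grip":20,"xyz":[0,0,0.2],"turn":0},{"grip":20,"xyz":[0,0,0],"turn":0}]' >/dev/null && python3 guard.py 15
```

```text
z 139.6 F [-3.   0.9 13.5] xy [492.3 159.5] gf 61 gap 26.3
z 139.6 F [-3.6  1.5 13.9] xy [492.3 159.5] gf 61 gap 26.3
z 139.6 F [-4.   1.  16.4] xy [492.4 159.5] gf 61 gap 26.3
```

It's a hard stop at z = 139.6: force climbs with no motion, after a 4 mm stretch of slightly higher resistance. One last small push to about 18 N, then I ease off and let go.

```bash
python3 -m crank '[{"grip":20,"xyz":[0,0,0.2],"turn":0},{"grip":20,"xyz":[0,0,0],"turn":0}]' >/dev/null; python3 guard.py 30;
python3 -m crank '[{"grip":20,"xyz":[0,0,-0.5],"turn":0},{"grip":20,"xyz":[0,0,-0.4],"turn":0},{"grip":20,"xyz":[0,0,0],"turn":0}]' >/dev/null; python3 guard.py 30;
python3 -m crank '[{"grip":34,"xyz":[0,0,0],"turn":0},{"grip":45,"xyz":[0,0,0],"turn":0},{"grip":52,"xyz":[0,0,0],"turn":0},{"grip":52,"xyz":[0,0,0],"turn":0},{"grip":52,"xyz":[0,0,0],"turn":0}]' >/dev/null; python3 guard.py 30
python3 - <<'E'
from h import *
err(491.5,158)
f=grab("wrist"); save(f,"w5.png"); p=pts(f); K=f["mtx"]
c=f["camera_from_world"]@np.array([.492,.159,.19,1]); u=int(K[0,2]+K[0,0]*c[0]/-c[2]); v=int(K[1,2]-K[1,1]*c[1]/-c[2]); print(u,v)
for n in ["scene","side"]:
    f=grab(n); save(f,n+"5.png"); p=pts(f).reshape(-1,3); q=p[np.hypot(p[:,0]-.492,p[:,1]-.159)<.006]; print(n,"top z",np.sort(q[:,2])[-12:].round(4))
E
```

```text
z 139.5 F [-5.   0.6 17.5] xy [492.4 159.5] gf 61 gap 26.0
z 139.6 F [-1.6  0.7 11.3] xy [492.4 159.5] gf 60 gap 26.5
z 137.9 F [-0.1  0.2  0.4] xy [490.8 159.3] gf 0 gap 52.1
tcp [490.8 159.3 137.9] yaw 96.5 tilt [-0.    -0.001] tool delta [-1.4  0.5  0. ] F [-0.1  0.2  0.4] q [ 0.31  0.22 -0.4   0.96 -0.    1.77] gap 52.1 gf 0.0 t 12.3
258 296
scene top z [0.1955 0.1956 0.1962 0.1964 0.1966 0.1972 0.1972 0.1973 0.1974 0.1975
 0.1984 0.1986]
side top z [0.1895 0.1903 0.192  0.1925 0.1941 0.1947 0.1955 0.1971 0.198  0.1991
 0.1993 0.1999]
```

View pics/w5.png

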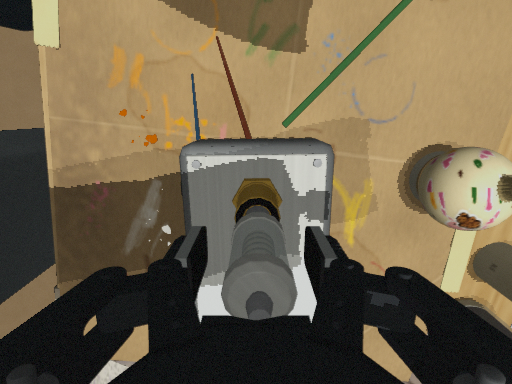

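The filter stands upright in the port, the fingers are clear on both sides, and its top is at z ≈ 0.197 as expected when bottomed. Next: rise, shut the fingers, and go to the far side of the lever.

```bash
python3 -m crank '[{"grip":52,"xyz":[0,0,-6],"turn":0},{"grip":52,"xyz":[0,0,-12],"turn":0},{"grip":52,"xyz":[0,0,-15],"turn":0},{"grip":52,"xyz":[0,0,-15],"turn":0},{"grip":52,"xyz":[0,0,-15],"turn":0},{"grip":52,"xyz":[0,0,-15],"turn":0},{"grip":52,"xyz":[0,0,-12],"turn":0},{"grip":52,"xyz":[0,0,-6],"turn":0},{"grip":52,"xyz":[0,0,0],"turn":0}]' 20 
python3 -m crank '[{"grip":0,"xyz":[0,0,0],"turn":-0.075},{"grip":0,"xyz":[0,0,0],"turn":-0.075},{"grip":0,"xyz":[-19.1,-11,0],"turn":0},{"grip":0,"xyz":[-19.1,-11,0],"turn":0},{"grip":0,"xyz":[-19.1,-11,0],"turn":0},{"grip":0,"xyz":[-19.1,-11,0],"turn":0},{"grip":0,"xyz":[-19.1,-11,0],"turn":0},{"grip":0,"xyz":[-19.1,-11,0],"turn":0},{"grip":0,"xyz":[0,0,0],"turn":0},{"grip":0,"xyz":[0,0,0],"turn":0}]'
python3 - <<'E'
from h import *
err(456.8,31.4,93)
cs=[]
for n in ["wrist","scene","side"]:
    f=grab(n); save(f,n+"6.png"); P=pts(f); p=P.reshape(-1,3)
    q=p[np.hypot(p[:,0]-.492,p[:,1]-.1585)<.006]; print(n,"filter top",np.sort(q[:,2])[-8:].round(4))
    Z=P[...,2]; m=(Z>.097)&(Z<.109)&(P[...,0]>.43)&(P[...,0]<.495)&(P[...,1]>-.03)&(P[...,1]<.03)
    a=P[m]
    if len(a)>8:
        r=cv2.minAreaRect((a[:,:2]*1000).astype(np.float32)); print("lever",len(a),np.median(a,0).round(4),r)
E
```

```text
t: 13.2
eef_pos: [0.4919, 0.16, 0.236]
ee_rot: [0.666, 0.746, 0.001, 0.001]
contact_force: [0.6, -0.1, 0.5]
finger_gap: 0.0521
grip_force: 0.0
t: 14.03
eef_pos: [0.4566, 0.0312, 0.2337]
ee_rot: [0.609, 0.793, -0.0, -0.0]
contact_force: [-0.3, -0.2, -0.1]
finger_gap: 0.0002
grip_force: 0.0
tcp [456.6  31.2 233.7] yaw 105.0 tilt [-0.001  0.   ] tool delta [1.000e-01 4.000e-01 1.407e+02] F [-0.3 -0.2 -0.1] q [ 0.07  0.05 -0.37  1.16  0.    1.38] gap 0.2 gf 0.0 t 14.0333
wrist filter top [0.2002 0.2002 0.2002 0.2002 0.2002 0.2003 0.2003 0.2004]
lever 563 [0.4693 0.0037 0.106 ] ((471.82781982421875, 3.056459426879883), (49.191795349121094, 13.900880813598633), 17.104948043823242)
scene filter top [0.1968 0.197  0.1971 0.1977 0.198  0.198  0.199  0.2002]
lever 131 [0.4669 0.0059 0.1032] ((470.5549621582031, 4.1839447021484375), (49.245689392089844, 14.777494430541992), 10.951325416564941)
side filter top [0.1922 0.1943 0.1946 0.1947 0.1965 0.1967 0.1989 0.1994]
lever 63 [4.681e-01 4.000e-04 1.034e-01] ((471.13861083984375, 2.181511878967285), (50.3637809753418, 13.210354804992676), 17.878459930419922)
```

View pics/wrist6.png

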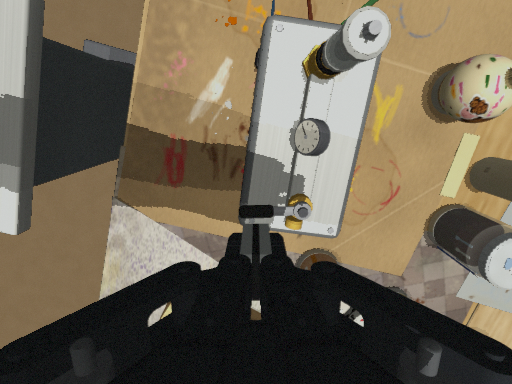

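The wrist view shows the filter in the port at (360,35), with its top reading 0.200 where about 0.198 was expected. The opening pads may have drawn it up a little. The lever is still shut, so I'll test this by pressing on the nipple top with the shut fingertips, under the guard.

```bash
python3 -m crank '[{"grip":0,"xyz":[18.9,11.2,0],"turn":0},{"grip":0,"xyz":[18.9,11.2,0],"turn":0},{"grip":0,"xyz":[18.9,11.2,0],"turn":0},{"grip":0,"xyz":[18.9,11.2,0],"turn":0},{"grip":0,"xyz":[18.9,11.2,0],"turn":0},{"grip":0,"xyz":[18.9,11.2,0],"turn":0},{"grip":0,"xyz":[0,0,0],"turn":0}]' >/dev/null; python3 guard.py 5 &&
python3 -m crank '[{"grip":0,"xyz":[0,0,10],"turn":0},{"grip":0,"xyz":[0,0,10],"turn":0},{"grip":0,"xyz":[0,0,6],"turn":0},{"grip":0,"xyz":[0,0,3],"turn":0},{"grip":0,"xyz":[0,0,0],"turn":0}]' >/dev/null && python3 guard.py 4 &&
python3 -m crank '[{"grip":0,"xyz":[0,0,0.5],"turn":0},{"grip":0,"xyz":[0,0,0.5],"turn":0}]' >/dev/null && python3 guard.py 4 &&
python3 -m crank '[{"grip":0,"xyz":[0,0,0.5],"turn":0},{"grip":0,"xyz":[0,0,0.5],"turn":0}]' >/dev/null && python3 guard.py 4 &&
python3 -m crank '[{"grip":0,"xyz":[0,0,0.5],"turn":0},{"grip":0,"xyz":[0,0,0.5],"turn":0}]' >/dev/null && python3 guard.py 4 &&
python3 -m crank '[{"grip":0,"xyz":[0,0,0.5],"turn":0},{"grip":0,"xyz":[0,0,0.5],"turn":0}]' >/dev/null && python3 guard.py 4 &&
python3 -m crank '[{"grip":0,"xyz":[0,0,0.5],"turn":0},{"grip":0,"xyz":[0,0,0.5],"turn":0}]' >/dev/null && python3 guard.py 4 &&
python3 -m crank '[{"grip":0,"xyz":[0,0,0.5],"turn":0},{"grip":0,"xyz":[0,0,0.5],"turn":0}]' >/dev/null && python3 guard.py 4
```

```text
z 233.8 F [0.4 0.7 0.5] xy [493.4 163.1] gf 0 gap 0.0
z 204.0 F [-0.   0.3 -0.6] xy [491.5 158. ] gf 0 gap 0.2
z 204.6 F [ 0.5  0.6 -0.7] xy [492.6 158.5] gf 0 gap -0.1
z 203.7 F [-0.1  0.7  0.1] xy [492.7 158.8] gf 0 gap -0.0
z 202.4 F [-0.2  0.3  0.1] xy [492.6 158.9] gf 0 gap -0.1
z 201.3 F [-0.5 -0.2  0. ] xy [492.4 158.9] gf 0 gap -0.2
z 200.2 F [ 0.   0.5 -0.1] xy [492.4 158.9] gf 0 gap 0.3
z 199.3 F [ 0.1  0.5 -0.5] xy [492.4 158.9] gf 0 gap -0.0
```

```bash
python3 -m crank '[{"grip":0,"xyz":[0,0,0.4],"turn":0},{"grip":0,"xyz":[0,0,0.4],"turn":0}]' >/dev/null && python3 guard.py 7 &&
python3 -m crank '[{"grip":0,"xyz":[0,0,0.4],"turn":0},{"grip":0,"xyz":[0,0,0.4],"turn":0}]' >/dev/null && python3 guard.py 7 &&
python3 -m crank '[{"grip":0,"xyz":[0,0,0.4],"turn":0},{"grip":0,"xyz":[0,0,0.2],"turn":0}]' >/dev/null && python3 guard.py 7 &&
python3 -m crank '[{"grip":0,"xyz":[0,0,0.4],"turn":0},{"grip":0,"xyz":[0,0,0.2],"turn":0}]' >/dev/null && python3 guard.py 7
```

```text
z 198.4 F [-0.2  0.2  0. ] xy [492.4 158.8] gf 0 gap 0.2
z 198.0 F [ 0.6 -0.1  4. ] xy [492.7 158.9] gf 2 gap -0.1
z 197.9 F [-0.3  0.2  6.7] xy [493.1 159.1] gf 3 gap -0.3
z 197.9 F [-0.3  1.   8.8] xy [493.5 159.2] gf 4 gap 0.2
```

```bash
python3 -m crank '[{"grip":0,"xyz":[0,0,0.3],"turn":0},{"grip":0,"xyz":[0,0,0],"turn":0}]' >/dev/null && python3 guard.py 14 &&
python3 -m crank '[{"grip":0,"xyz":[0,0,0.3],"turn":0},{"grip":0,"xyz":[0,0,0],"turn":0}]' >/dev/null && python3 guard.py 14 &&
python3 -m crank '[{"grip":0,"xyz":[0,0,0.3],"turn":0},{"grip":0,"xyz":[0,0,0],"turn":0}]' >/dev/null && python3 guard.py 14
```

```text
z 197.9 F [-0.2 -0.5  9.2] xy [493.8 159.3] gf 5 gap 0.1
z 197.8 F [-0.3 -0.3 10.8] xy [494.  159.4] gf 5 gap 0.2
z 197.7 F [-0.6  0.6 11.4] xy [494.2 159.5] gf 6 gap 0.2
```

Contact comes at z ≈ 198.0, and the top holds at 197.8 under 11 N. That is the same bottom that carried 17.5 N, so the filter is seated. Back to the lever.

```bash
python3 -m crank '[{"grip":0,"xyz":[0,0,-4],"turn":0},{"grip":0,"xyz":[0,0,-10],"turn":0},{"grip":0,"xyz":[0,0,-14],"turn":0},{"grip":0,"xyz":[0,0,-10],"turn":0},{"grip":0,"xyz":[-18.9,-11.2,0],"turn":0},{"grip":0,"xyz":[-18.9,-11.2,0],"turn":0},{"grip":0,"xyz":[-18.9,-11.2,0],"turn":0},{"grip":0,"xyz":[-18.9,-11.2,0],"turn":0},{"grip":0,"xyz":[-18.9,-11.2,0],"turn":0},{"grip":0,"xyz":[-18.9,-11.2,0],"turn":0},{"grip":0,"xyz":[0,0,0],"turn":0},{"grip":0,"xyz":[0,0,0],"turn":0}]'
python3 - <<'E'
from h import *
err(456.8,31.4,93)
f=grab("wrist"); P=pts(f); p=P.reshape(-1,3); q=p[np.hypot(p[:,0]-.492,p[:,1]-.1585)<.006]; print("filter top",np.sort(q[:,2])[-8:].round(4))
E
```

```text
t: 18.35
eef_pos: [0.4571, 0.0312, 0.2341]
ee_rot: [0.609, 0.793, 0.0, 0.0]
contact_force: [-0.0, 0.2, 0.0]
finger_gap: -0.0005
grip_force: 0.0
tcp [457.1  31.2 234.1] yaw 105.0 tilt [0. 0.] tool delta [  0.2  -0.3 141.1] F [-0.   0.2  0. ] q [ 0.07  0.05 -0.37  1.16  0.    1.38] gap -0.5 gf 0.0 t 18.35
filter top [0.2002 0.2003 0.2003 0.2003 0.2004 0.2007 0.2007 0.2011]
```

```bash
python3 -m crank '[{"grip":0,"xyz":[0,0,12],"turn":0},{"grip":0,"xyz":[0,0,18],"turn":0},{"grip":0,"xyz":[0,0,18],"turn":0},{"grip":0,"xyz":[0,0,18],"turn":0},{"grip":0,"xyz":[0,0,18],"turn":0},{"grip":0,"xyz":[0,0,18],"turn":0},{"grip":0,"xyz":[0,0,18],"turn":0},{"grip":0,"xyz":[0,0,12],"turn":0},{"grip":0,"xyz":[0,0,7],"turn":0},{"grip":0,"xyz":[0,0,2],"turn":0},{"grip":0,"xyz":[0,0,0],"turn":0}]' >/dev/null; python3 guard.py 5 &&
python3 -m crank '[{"grip":0,"xyz":[-3,0,0],"turn":0},{"grip":0,"xyz":[-3,0,0],"turn":0},{"grip":0,"xyz":[-2,0,0],"turn":0},{"grip":0,"xyz":[0,0,0],"turn":0}]' >/dev/null; python3 guard.py 5 &&
python3 -m crank '[{"grip":0,"xyz":[-2,0,0],"turn":0},{"grip":0,"xyz":[-2,0,0],"turn":0},{"grip":0,"xyz":[0,0,0],"turn":0}]' >/dev/null; python3 guard.py 5
```

```text
z 92.4 F [-0.6  0.6 -0.4] xy [457.2  32.4] gf 0 gap -0.1
z 93.2 F [-0.7  1.1 -0.1] xy [460.   23.7] gf 0 gap -0.1
z 92.7 F [ 0.3 -0.3 -1.6] xy [460.5  19.9] gf 0 gap -0.1
```

```bash
cat > lev.py <<'E'
from h import *
s=bot.read_state(); q=s["eef_pos"][:2]*1000-[510,14.6]
from scipy.spatial.transform import Rotation as R
r=R.from_quat(s["ee_rot"]).as_matrix(); a=np.degrees(np.arctan2(r[1,0],r[0,0]))
print("yaw",a.round(1),"lever est deg",(a-97+0).round(1),"r,t",(-r[:2,1]@q).round(1),(-r[:2,0]@q).round(1),"F tool",(r.T@s["contact_force"]).round(1),"z",s["eef_pos"][2].round(4),"q",s["joint_pos"].round(2))
E
python3 -m crank '[{"grip":0,"xyz":[-4.7,-1.55,0],"turn":-0.1},{"grip":0,"xyz":[-4.7,-1.55,0],"turn":-0.1},{"grip":0,"xyz":[-4.7,-1.55,0],"turn":-0.1},{"grip":0,"xyz":[-4.7,-1.55,0],"turn":-0.1}]' >/dev/null; python3 lev.py
python3 -m crank '[{"grip":0,"xyz":[-4.7,-1.55,0],"turn":-0.1},{"grip":0,"xyz":[-4.7,-1.55,0],"turn":-0.1},{"grip":0,"xyz":[-4.7,-1.55,0],"turn":-0.1},{"grip":0,"xyz":[-4.7,-1.55,0],"turn":-0.1}]' >/dev/null; python3 lev.py
```

```text
yaw 128.4 lever est deg 31.4 r,t 46.1 -19.5 F tool [ 4.   1.5 -1.8] z 0.0926 q [ 0.    0.16 -0.58  0.83  0.    0.9 ]
yaw 151.3 lever est deg 54.3 r,t 46.0 -19.5 F tool [ 2.8  0.7 -2. ] z 0.0925 q [-0.04  0.18 -0.56  0.84  0.    0.47]
```

The lever is turning: the reaction is 3–4 N, as expected. I'll carry on to the stop.

```bash
python3 -m crank '[{"grip":0,"xyz":[-4.7,-1.55,0],"turn":-0.1},{"grip":0,"xyz":[-4.7,-1.55,0],"turn":-0.1},{"grip":0,"xyz":[-4.7,-1.55,0],"turn":-0.1},{"grip":0,"xyz":[-4.7,-1.55,0],"turn":-0.1}]' >/dev/null; python3 lev.py
python3 -m crank '[{"grip":0,"xyz":[-4.7,-1.55,0],"turn":-0.1},{"grip":0,"xyz":[-2.4,-0.8,0],"turn":-0.05},{"grip":0,"xyz":[-2.4,-0.8,0],"turn":-0.05}]' >/dev/null; python3 lev.py
```

```text
yaw 174.2 lever est deg 77.2 r,t 45.9 -19.6 F tool [ 3.  -0.8 -3. ] z 0.0924 q [-0.06  0.21 -0.52  0.84 -0.    0.04]
yaw -174.5 lever est deg -271.5 r,t 45.9 -19.1 F tool [ 2.2 -1.1 -2.1] z 0.0924 q [-0.07  0.23 -0.5   0.85 -0.   -0.16]
```

```bash
python3 -m crank '[{"grip":0,"xyz":[-1,0,0],"turn":0},{"grip":0,"xyz":[-0.5,0,0],"turn":0}]' >/dev/null; python3 lev.py
python3 -m crank '[{"grip":0,"xyz":[-0.5,0,0],"turn":0},{"grip":0,"xyz":[-0.5,0,0],"turn":0}]' >/dev/null; python3 lev.py
python3 -m crank '[{"grip":0,"xyz":[-0.5,0,0],"turn":0},{"grip":0,"xyz":[-0.5,0,0],"turn":0}]' >/dev/null; python3 lev.py
```

```text
yaw -174.8 lever est deg -271.8 r,t 46.1 -17.3 F tool [ 2.5 -2.8 -0.6] z 0.0924 q [-0.07  0.23 -0.5   0.85 -0.   -0.16]
yaw -174.7 lever est deg -271.7 r,t 45.9 -16.4 F tool [ 2.8 -3.3  0. ] z 0.0923 q [-0.06  0.23 -0.49  0.85 -0.   -0.16]
yaw -174.7 lever est deg -271.7 r,t 45.9 -16.2 F tool [ 6.9 -3.6 -3.2] z 0.0922 q [-0.06  0.23 -0.49  0.85 -0.   -0.16]
```

```bash
python3 -m crank '[{"grip":0,"xyz":[-0.5,0,0],"turn":0},{"grip":0,"xyz":[-0.5,0,0],"turn":0}]' >/dev/null; python3 lev.py
python3 -m crank '[{"grip":0,"xyz":[-0.4,0,0],"turn":0},{"grip":0,"xyz":[0,0,0],"turn":0}]' >/dev/null; python3 lev.py
```

```text
yaw -174.7 lever est deg -271.7 r,t 45.9 -16.1 F tool [10.4 -4.3 -5.1] z 0.0921 q [-0.06  0.23 -0.49  0.85 -0.   -0.16]
yaw -174.7 lever est deg -271.7 r,t 45.9 -16.1 F tool [10.8 -3.1 -6.9] z 0.0921 q [-0.06  0.23 -0.49  0.85 -0.   -0.16]
```

The lever is on its stop: 11 N with no motion. I'll back away, rise and check.

```bash
python3 -m crank '[{"grip":0,"xyz":[3,0,0],"turn":0},{"grip":0,"xyz":[8,0,0],"turn":0},{"grip":0,"xyz":[6,0,0],"turn":0},{"grip":0,"xyz":[0,0,-10],"turn":0},{"grip":0,"xyz":[0,0,-25],"turn":0},{"grip":0,"xyz":[0,0,-35],"turn":0},{"grip":0,"xyz":[0,0,-35],"turn":0},{"grip":0,"xyz":[0,0,-25],"turn":0},{"grip":0,"xyz":[0,0,-15],"turn":0},{"grip":0,"xyz":[0,0,0],"turn":0}]'
python3 -m crank '[{"grip":0,"xyz":[0,20,0],"turn":0},{"grip":0,"xyz":[0,35,0],"turn":0},{"grip":0,"xyz":[0,35,0],"turn":0},{"grip":0,"xyz":[0,35,0],"turn":0},{"grip":0,"xyz":[0,20,0],"turn":0},{"grip":0,"xyz":[0,0,0],"turn":0}]' >/dev/null
python3 - <<'E'
from h import *
err(0,0); ims=[]
for n in ["wrist","scene","side"]:
    f=grab(n); save(f,n+"9.png"); P=pts(f); p=P.reshape(-1,3)
    q=p[np.hypot(p[:,0]-.492,p[:,1]-.1585)<.006]; print(n,"filter top",np.sort(q[:,2])[-5:].round(4))
    Z=P[...,2]; m=(Z>.097)&(Z<.109)&(P[...,0]>.43)&(P[...,0]<.56)&(P[...,1]>-.07)&(P[...,1]<-.002)
    a=P[m]
    if len(a)>8: print("lever",len(a),np.median(a,0).round(4),cv2.minAreaRect((a[:,:2]*1000).astype(np.float32)))
a=cv2.imread("pics/scene9.png")[120:320,110:340]; b=cv2.imread("pics/side9.png")[110:280,180:340]
cv2.imwrite("pics/c9.png",np.hstack([cv2.resize(a,(400,348)),cv2.resize(b,(328,348))]))
E
```

```text
t: 22.82
eef_pos: [0.4869, -0.0335, 0.2425]
ee_rot: [-0.047, 0.999, -0.0, 0.004]
contact_force: [0.8, -0.5, 0.5]
finger_gap: -0.0004
grip_force: 0.0
tcp [470.  114.2 237.2] yaw -174.4 tilt [-0.     0.002] tool delta [478.9 -67.9   0. ] F [-0.1  0.2 -0.9] q [ 0.24  0.09 -0.31  1.17  0.    0.14] gap 0.1 gf 0.0 t 23.3167
wrist filter top [0.1998 0.1998 0.1999 0.2    0.2007]
lever 565 [ 0.5137 -0.0266  0.106 ] ((514.831787109375, -25.661102294921875), (13.456277847290039, 47.98918914794922), 5.8770833015441895)
scene filter top [0.1982 0.1984 0.1984 0.1984 0.1989]
lever 91 [ 0.5127 -0.0232  0.1045] ((513.1578369140625, -24.813613891601562), (13.421135902404785, 44.7005615234375), 7.433967113494873)
side filter top [0.1965 0.1966 0.1975 0.1988 0.2   ]
lever 49 [ 0.5143 -0.0343  0.105 ] ((514.5274047851562, -28.14578628540039), (12.492815971374512, 47.564640045166016), 6.996192455291748)
```

View pics/c9.png

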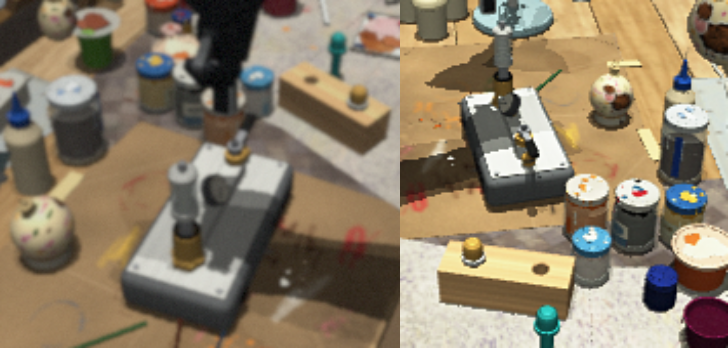

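The lever lies along the bar, with its axis at about 7° to match the compressor's yaw. The filter stands seated in the port, and the silencer, bauble and jars are where they were.

```bash
python3 -c "
from cell import bot
print(bot.finish_job())"
```

```text
the job is handed in; nothing more can be done
None
```

The job is handed in at about 23 s on the robot's clock: the filter is pushed to a firm bottom (peak reading 17.5 N), the air lever is swung onto its open stop afterwards, and the silencer, bauble and white paint jar were not touched.

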